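# Unload the swage block from the goldsmith's lever vise

## Robot

A 6-joint arm with a two-finger parallel gripper is mounted at the origin on the work surface. World frame = base frame: x ahead of the robot, y to its left, z up, the work surface at z = 0. Lengths are in m, angles in rad, forces in N, time in s.
With the tool pointing down it reaches from about 0.25 to 0.775 m from the base axis. Payload 4 kg.
Tool frame: the origin (TCP) lies at the very end of the fingers, on their centre line; the grasp point (between the pads) lies 19 mm behind it (robot.hold_point_z is the distance from the TCP to the grasp point, in m); z points along the fingers, y is the line along which they close (so a half turn about z gives the same grasp; the last joint's range is limited). The gripper opens to 94 mm and grips with 3 to 60 N. Pads are 16 mm wide; open, the fingers measure 119 mm over their backs; the gripper's body (75 mm by 177 mm) begins 78 mm behind the grasp point.
Start: joints at [1.235, 0.087, 1.371, -0, 1.684, -0.103], TCP at [0.127, 0.535, 0.206] pointing down, gripper open.
Joint ranges: [-3.1, 3.1], [-0.76, 2.03], [0.27, 2.55], [-1.08, 4.22], [0.17, 2.65], [-2.57, 2.57]. Speed limits (rad/s): [2.79, 2.79, 3.14, 3.14, 3.14, 3.14].

## Interface

Orientations are given as [roll, pitch, yaw] about the fixed x, y, z axes, in that order (R = Rz(yaw) Ry(pitch) Rx(roll)).
In Python, from bench import robot gives the robot as it stands.
- The arm moves only by the tool carry_out, never from a script. Its argument "steps" is a list of rows, each a list of 3 entries, a list of its own where there are three numbers: the shift along the tool's x, y, z in m, then the turn about the tool's z in units of 10 degrees (1.0 is 10 degrees), then the closure, from -1 (fully open) to 1 (shut). In form: [[[tx, ty, tz], roll, jaw], ...]. A call has 1 to 10 rows; each row is the pose to reach, as a shift and turn from the pose commanded when the call began, along the tool's axes at that moment; what a row does not reach only later rows make up. A row lasts 1/8 s, in which the tool goes at most 62.5 mm and 10.7 degrees, less where a joint would pass 70% of its speed; a pose out of reach is approached as far as the arm can. A call with a gripper value outside its range is refused whole. The fingers move at their own pace and stop on an object; the grip force is fixed at half the most. Time passes only in rows, so rows that repeat a pose let the fingers close. It gives the time, the measured TCP pose, the force, the opening and the grip force at its end, in the units of the state.
- robot.get_obs(): the state, without advancing time (a new reading comes with each control period).
- robot.snapshot(name): name is "scene" or "top" or "wrist"; returns a dict with "image" (480x640x3 uint8, red, green, blue), "z_map" (480x640 float32, m along the optical axis (not along the pixel's ray), 0 where there is no reading), "mtx" (3x3 intrinsics, pixels), "D" ([k1, k2, p1, p2, k3] as OpenCV has them; the pictures are not rectified), "R" (3x3) and "t" (3): a world point X has camera coordinates R X + t. Camera axes: x right, y down, z forward; pixel columns grow to the right and rows downward; lengths in m; the calibration is good to about 2 mm. A picture is of the moment at which its call begins.
- robot.close_job(): hands the job in; it is judged then, once.
The state is a dict: "time": time; "joint_positions": joint angles; "qvel": joint speeds; "joint_torque": joint torques, N m; "tool_pos": TCP position; "ee_rot": TCP orientation; "wrist_force": force on the tool from outside, world axes, zero at the start; "wrist_torque": the same for the moment, N m; "width": finger opening in m; "finger_force": force on a finger pad.
Only numpy, scipy, OpenCV 4.12 (cv2) and the standard library are available. Lean on these libraries where they do the work, as an engineer would, in place of code of your own. Each camera call takes 0.05 s, during which the arm holds its last target. There are 200 camera calls.

## Task

The aluminium swage block in the lever vise is finished. Throw the vise handle right back to its stop to open the jaw, lift the block out and stand it, channel up, on the floor of the wooden tray next to its twin, setting it down rather than dropping it and keeping it clear of the twin; disturb nothing else on the bench. Then bring the handle forward until it stands straight up, so that the empty vise rests unclamped, and leave it there.

Things in the scene. Friction and masses are not known exactly. Their poses are not given: they have to be found in the camera images.
- vise: Grey lever vise bolted to the bench. Origin under its base; x axis from handle end (-142 mm) to fixed-jaw end (+112), roughly away from the robot; y along the jaws; width 124 mm over bolt lugs. Bed 28 mm and jaw tops 58 mm above the bench; jaws 84 mm long. Fixed jaw's face at x = +69 mm, sliding jaw's at +35 when clamped. Cheeks at |y| 20 to 28 mm, 61 mm high, carry the handle's pivot.
- vise_jaw (a joint): Travel of the sliding jaw in m along the vise's -x (towards the handle end): 0 clamped on the 34 mm block, 0.010 with the handle upright, 0.029 fully open. Only the handle moves it, through a toggle link (on dead centre at 0: pulling the jaw itself does not open it).
- vise_lever (a joint): Angle of the vise handle in rad. 0 clamped: it leans 50 degrees from upright towards the jaws (vise +x). 0.873 straight up. 1.745 right back on its stop pin: it leans 50 degrees the other way (vise -x), jaw fully open. It swings in the vise's xz plane, takes about 3 N at the grip and stays where it is left.
- lever_grip (a point): Middle of the handle's black side grip: a round sleeve 62 mm long and 24 mm in diameter, lying along the vise's y axis, that turns freely on its pin like a crank grip. Its axis is 110 mm from the pivot's; its middle is 42 mm to the vise's +y side of the handle's 12 mm steel rod. It can be pinched from above across the vise's x axis.
- lever_pivot (a point): Centre of the handle's pivot pin: vise x = -95 mm, y = 0, 45 mm above the bench; the pin runs along the vise's y axis.
- block: The finished swage block: plain aluminium, 34 mm (its x) x 80 mm (its y) x 60 mm high, about 0.4 kg, with a half-round channel 20 mm wide, 10 mm deep along y in its top. Origin at the centre of its underside, z up. It starts clamped firmly in the vise, standing on the bed, its length along the jaws, 30 mm of it above them.
- tray: Low open wooden tray fixed to the bench beside the vise, to its left or right, 130 mm (x) x 250 mm (y) outside, walls 6 mm thick, rim 25 mm above the bench, floor 6 mm thick. Origin at the centre of its underside, z up.
- twin: Another swage block just like the first, standing channel up in the half of the tray towards the tray's +y end, its length roughly along the tray; the other half is empty. Leave it where it is. Origin at the centre of its underside.
- jar: Closed glass jar, 72 mm across and 75 mm high, beyond the work. Not to be moved. Origin at the centre of its underside.
- hammer: Small hammer, 220 mm long, lying on the bench between the robot and the work, handle towards the robot. Not to be moved.

How it is judged:
By the outcome, as a careful person would: the job done as asked, in the order asked, and still so for the second after the job is handed in, with the robot touching nothing.
It also fails if it takes over 64 s, if anything falls off the work surface, if the arm or the gripper's body presses on something with over 40 N, if the wrist force passes 120 N, or if a joint passes its speed limit or range.

## Working session

There is one attempt and no reset: what is moved stays moved. The work goes in short steps, Python scripts to look and compute and a tool call to move; the robot and the scene stay as the last step left them, time stands still between calls to the robot, and variables do not carry over. Pictures are saved under pics/ and viewed, at most 10 in all, crops included, and the job is handed in when it is done.

Besides the shell and the picture viewer there is one more tool, called after "Emit:" by a JSON object that holds its "fn" and its "kwargs", one argument or row to a line. carry_out: Moves the arm, as the interface text tells. Its arguments: {"type":"object","properties":{"steps":{"type":"array","items":{"type":"array"}}},"required":["steps"]}

```bash
mkdir -p pics; cat > h.py <<'E'
import numpy as np, cv2
from bench import robot
def snap(n,f):
    s=robot.snapshot(n); cv2.imwrite('pics/'+f+'.png',s['image'][:,:,::-1]); np.savez('pics/'+f+'.npz',**{k:np.asarray(v) for k,v in s.items()}); return s
def cloud(s):
    h,w=s['z_map'].shape; u,v=np.meshgrid(np.arange(w),np.arange(h))
    p=cv2.undistortPoints(np.stack([u,v],-1).reshape(-1,1,2).astype(float),np.array(s['mtx']),np.array(s['D'])).reshape(h,w,2)
    z=s['z_map'][...,None]; X=np.concatenate([p*z,z],-1)
    P=(X-np.array(s['t']))@np.array(s['R']); P[s['z_map']==0]=np.nan
    return P
E
python3 - <<'E'
from h import *
for n in ['scene','top']: snap(n,n+'0')
o=robot.get_obs(); print(o['tool_pos'],o['ee_rot'],o['width'])
E
```

```text
[0.12672693 0.53470272 0.20443827] [-3.13965915e+00 -2.27280879e-04  2.90879774e+00] 0.0941970178384445
```

View pics/top0.png

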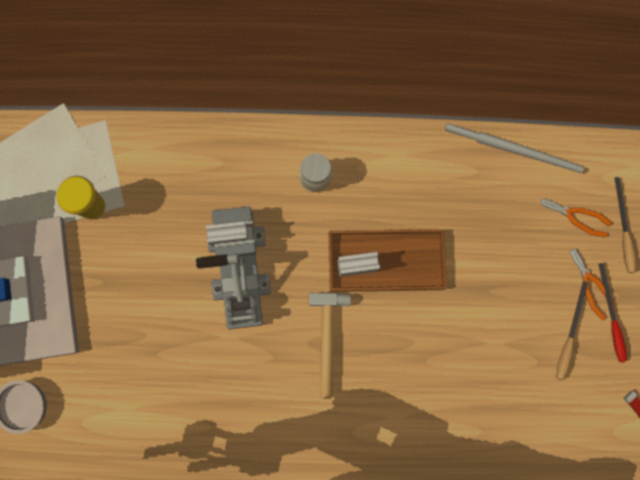

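View pics/scene0.png

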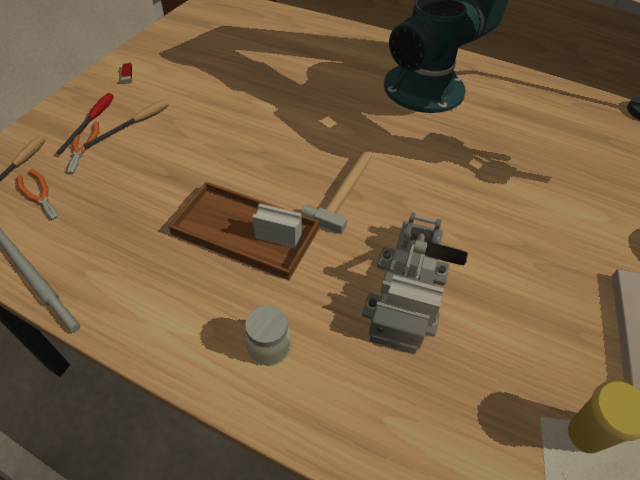

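Top view: the vise centre is near (240,270), with its grip at (212,262) and the block top at (228,232). The tray is centred near (387,260), the twin is at (358,263), the jar at (316,172), and the hammer head at (330,299). Image up is world +x.

```bash
python3 - <<'E'
from h import *
s=dict(np.load('pics/top0.npz')); P=cloud(s)
print('t',s['t'], P[400,150], P[262,212],P[232,228],P[172,316],P[299,330],P[263,358],P[265,420])
def rect(r0,r1,c0,c1,zl,zh,n):
    Q=P[r0:r1,c0:c1].reshape(-1,3); Q=Q[(Q[:,2]>zl)&(Q[:,2]<zh)]
    (c,sz,a)=cv2.minAreaRect((Q[:,:2]*1000).astype(np.float32)); print(n,len(Q),np.round(c,1),np.round(sz,1),round(a,1),'z',np.round(np.percentile(Q[:,2],[5,50,95]),4),'mean',Q[:,:2].mean(0).round(4))
rect(215,250,195,260,.075,.1,'block')
rect(240,290,325,400,.055,.075,'twin')
rect(220,300,320,455,.018,.032,'tray')
rect(245,280,190,240,.09,.14,'grip')
rect(200,335,200,275,.045,.064,'vise hi')
rect(200,335,200,275,.008,.14,'vise all')
rect(150,195,295,335,.06,.09,'jar')
rect(285,312,300,356,.012,.06,'hammerhead')
rect(300,400,300,356,.008,.06,'hammerhandle')
E
```

```text
t [-0.01974964  0.62149241  1.21851514] [0.30502953 0.34179179 0.00274309] [0.58456564 0.20418108 0.1302909 ] [0.65575684 0.18293733 0.07531197] [0.78892694 0.00483448 0.07658215] [ 0.52803931 -0.03239934  0.02101975] [ 0.60097794 -0.08734086  0.05960944] [ 0.60812827 -0.22742656  0.00636783]
block 657 [655.  186.5] [36. 79.] 8.5 z [0.0766 0.0831 0.0907] mean [0.6549 0.1863]
twin 586 [601.8 -87.5] [34.9 80.1] 9.2 z [0.056  0.0626 0.0691] mean [ 0.6017 -0.0877]
tray 1292 [ 606.9 -144. ] [149.9 272.7] 2.5 z [0.0196 0.0245 0.0289] mean [ 0.6039 -0.1379]
grip 563 [579.5 196.9] [47.8 84.6] 1.5 z [0.0977 0.1238 0.1293] mean [0.5862 0.1914]
vise hi 1797 [593.  169.6] [245.7  90.9] 8.1 z [0.0483 0.057  0.062 ] mean [0.6103 0.1662]
vise all 5496 [600.3 171.4] [281.4 146.7] 0.4 z [0.0118 0.0541 0.1233] mean [0.5906 0.1648]
jar 691 [799.9   7.1] [61.9 59.1] 1.7 z [0.0693 0.075  0.0793] mean [0.7984 0.0073]
hammerhead 668 [530.  -37.1] [55.6 98.6] 1.3 z [0.0175 0.0249 0.0296] mean [ 0.5284 -0.0326]
hammerhandle 1360 [425.2 -31.4] [206.8 103. ] 5.9 z [0.0151 0.0235 0.0287] mean [ 0.4342 -0.0276]
```

Emit:
{"fn": "carry_out", "kwargs": {
  "steps": [
    [[-0.05, -0.02, -0.02], 0.7, -1],
    [[-0.1, -0.04, -0.04], 1.4, -1],
    [[-0.16, -0.06, -0.06], 2.2, -1],
    [[-0.22, -0.085, -0.06], 3.0, -1],
    [[-0.28, -0.11, -0.06], 3.8, -1],
    [[-0.34, -0.13, -0.06], 4.6, -1],
    [[-0.4, -0.155, -0.06], 5.4, -1],
    [[-0.46, -0.178, -0.06], 6.2, -1],
    [[-0.52, -0.2, -0.06], 6.84, -1],
    [[-0.52, -0.2, -0.06], 6.84, -1]
  ]
}}

```text
time: 1.35
tool_pos: [0.5889, 0.2176, 0.2632]
ee_rot: [-3.139, 0.001, 1.71]
wrist_force: [0.2, 0.8, 0.3]
width: 0.0936
finger_force: 0.0
```

```bash
python3 - <<'E'
from h import *
o=robot.get_obs(); print(o['time'],o['tool_pos'],o['ee_rot'],o['qvel'].round(3) if hasattr(o['qvel'],'round') else o['qvel'],o['joint_positions'])
s=snap('wrist','w1')
print(-np.array(s['R']).T@s['t'], s['R'])
E
```

```text
1.35 [0.58888549 0.21762462 0.26318701] [-3.13854294e+00  9.80415931e-04  1.71038261e+00] [-0.096  0.129 -0.178  0.033  0.058 -0.16 ] [ 2.64043151e-01  2.64296509e-01  1.05310572e+00 -6.14355379e-04
  1.82733821e+00  1.24303413e-01]
[0.58081228 0.28553598 0.44339069] [[ 0.99020902  0.13954453 -0.00366455]
 [ 0.13646583 -0.96217006  0.23580895]
 [ 0.02937993 -0.23400023 -0.97179252]]
```

View pics/w1.png

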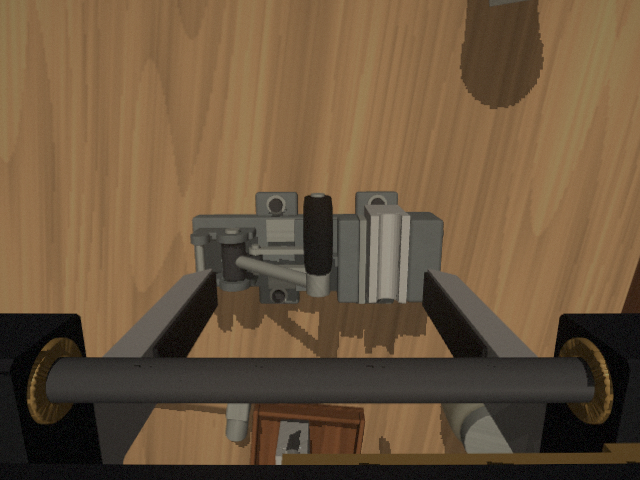

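The wrist view shows the vise squared up in the image: the grip runs from (318,195) to (318,275), the block is at (388,255), and the pivot at (232,260).

```bash
python3 - <<'E'
from h import *
s=dict(np.load('pics/w1.npz')); P=cloud(s); g=s['image'].mean(-1)
def rect(Q,n):
    (c,sz,a)=cv2.minAreaRect((Q[:,:2]*1000).astype(np.float32)); print(n,len(Q),np.round(c,1),np.round(sz,1),round(a,1),'z',np.round(np.percentile(Q[:,2],[5,50,95]),4),'mean',Q.mean(0).round(4))
def sel(r0,r1,c0,c1,zl,zh,m=None):
    k=np.zeros(g.shape,bool);k[r0:r1,c0:c1]=1
    k&=(P[...,2]>zl)&(P[...,2]<zh)
    if m is not None:k&=m
    return P[k]
rect(sel(190,310,300,340,.1,.14,g<60),'grip')
rect(sel(190,310,355,420,.074,.1),'block')
rect(sel(190,310,355,420,.082,.1),'block')
rect(sel(200,310,330,450,.05,.066),'jaws')
rect(sel(190,310,185,445,.01,.066),'vise')
rect(sel(400,455,240,370,.02,.03),'tray')
rect(sel(420,450,280,307,.058,.075),'twin')
print(np.nanmedian(P[50:150,200:400,2]))
# top-view colour check of tray: inside edges
t=dict(np.load('pics/top0.npz')); T=cloud(t)
for r in (250,275):
  print([(c,T[r,c].round(3).tolist()) for c in (328,331,334,440,443,446)])
print([(r,T[r,400].round(3).tolist()) for r in (229,232,235,284,287,290,293)])
cv2.imwrite('pics/traycrop.png',cv2.resize(t['image'][220:310,300:460,::-1],None,fx=5,fy=5,interpolation=cv2.INTER_CUBIC))
E
```

```text
grip 2233 [589.9 200.3] [23.5 80.2] 8.4 z [0.1187 0.1265 0.1288] mean [0.5886 0.2097 0.1255]
block 3534 [654.9 187.3] [34.4 80.5] 8.3 z [0.0784 0.0838 0.0899] mean [0.6545 0.1892 0.0843]
block 2076 [654.9 187.3] [34.4 80.5] 8.3 z [0.0825 0.0886 0.0901] mean [0.655  0.1889 0.0875]
jaws 4862 [658.7 181.1] [107.2  94.2] 7.5 z [0.0559 0.0589 0.0604] mean [0.657  0.182  0.0587]
vise 14832 [589.6 166.3] [252.8 123.6] 8.1 z [0.0128 0.0485 0.0606] mean [0.582  0.1755 0.0413]
tray 1632 [604.9 -52.3] [144.6  71.8] 2.9 z [0.0208 0.0253 0.0275] mean [ 0.5957 -0.0397  0.0249]
twin 3 [604.5 -45.2] [10.8  0.5] 4.8 z [0.0584 0.0591 0.0592] mean [ 0.6052 -0.0452  0.0589]
0.001038898183006591
[(328, [nan, nan, nan]), (331, [0.633, -0.032, 0.022]), (334, [0.637, -0.04, 0.001]), (440, [0.642, -0.271, 0.009]), (443, [0.64, -0.275, 0.023]), (446, [0.643, -0.286, 0.003])]
[(328, [0.582, -0.028, 0.0]), (331, [0.578, -0.033, 0.028]), (334, [0.582, -0.041, 0.0]), (440, [0.587, -0.271, 0.007]), (443, [0.585, -0.274, 0.023]), (446, [0.586, -0.281, 0.021])]
[(229, [0.687, -0.184, 0.003]), (232, [0.677, -0.181, 0.02]), (235, [0.673, -0.183, 0.007]), (284, [0.565, -0.183, 0.011]), (287, [0.557, -0.181, 0.024]), (290, [0.552, -0.183, 0.009]), (293, [0.547, -0.185, -0.002])]
```

View pics/traycrop.png

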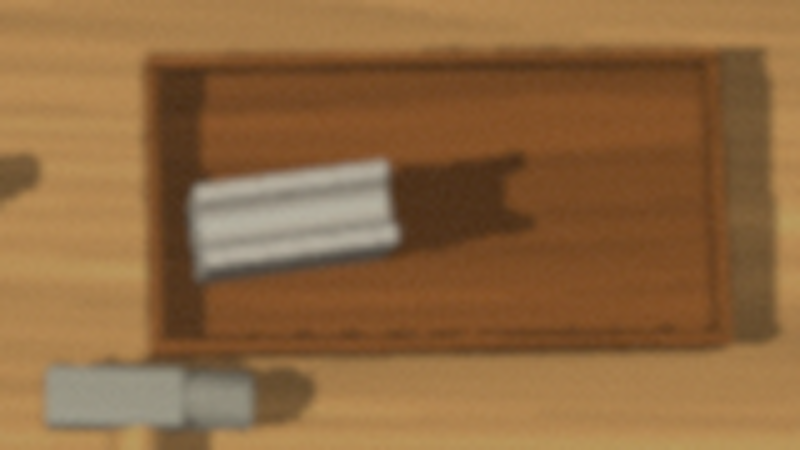

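The crop shows the tray level to within about 2°, with the twin in its left (+y) half at (295,215). The right half is empty, centred near (560,200).

```bash
python3 - <<'E'
from h import *
s=dict(np.load('pics/w1.npz')); P=cloud(s); g=s['image'].mean(-1)
a=np.radians(8.25); Rv=np.array([[np.cos(a),-np.sin(a)],[np.sin(a),np.cos(a)]]); o=np.array([.6549,.1873])-Rv@[.052,0]
print('vise',o)
V=P.copy(); V[...,:2]=(P[...,:2]-o)@Rv
for r in range(192,302,8): print(r,(V[r,318]*1000).round(1),g[r,318].round(),end=';')
print()
for c in (200,215,232,250,305,310,326,331): print(c,(V[235,c]*1000).round(1),(V[262,c]*1000).round(1))
G=o+Rv@[-.0107,.042]; print('grip',G, 'pivot',o+Rv@[-.095,0])
q=robot.get_obs(); y=q['ee_rot'][2]; print(q['tool_pos'],np.degrees(q['ee_rot']))
tx=np.array([np.cos(y),np.sin(y)]); ty=np.array([np.sin(y),-np.cos(y)]); d=G-q['tool_pos'][:2]; print('d',d@tx,d@ty,'turn deg',np.degrees(y)-98.25)
E
```

```text
vise [0.60343813 0.17983838]
192 [-10.8  48.7  -0.5] 111.0;200 [ -9.8  59.5 126.1] 31.0;208 [ -9.8  53.8 129.3] 27.0;216 [ -9.9  47.7 129.9] 30.0;224 [ -9.9  41.  127.7] 28.0;232 [ -9.9  34.7 127.7] 24.0;240 [-10.   28.8 129.7] 27.0;248 [-10.   22.2 129.3] 22.0;256 [-10.   15.  126.9] 29.0;264 [-10.1   9.1 129.2] 29.0;272 [-10.1   2.3 128.6] 27.0;280 [-10.1  -5.1 126.5] 117.0;288 [-10.2 -11.6 127.2] 113.0;296 [-10.2 -19.4 124.9] 104.0;
200 [-122.3   16.3   59.6] [-123.7   -9.9   61.3]
215 [nan nan nan] [-119.2  -21.4   24.2]
232 [-91.9  16.3  59.8] [nan nan nan]
250 [-77.1  13.2  47.2] [-74.4  -7.8  68.5]
305 [-20.2  31.4 123.9] [-20.5   9.  123.4]
310 [-16.2  32.  126.5] [-16.4  10.  126.5]
326 [ -3.7  31.8 126. ] [ -3.7  10.  126.7]
331 [  0.3  30.6 121. ] [  0.4   8.  120.1]
grip [0.58682217 0.21986837] pivot [0.50942125 0.16620658]
[0.58899235 0.21781091 0.26329204] [-1.79856714e+02  6.51761956e-02  9.80544012e+01]
d 0.0023412408769945487 -0.00186049965569513 turn deg -0.19559875371631108
```

Emit:
{"fn": "carry_out", "kwargs": {
  "steps": [
    [[-0.004, -0.001, 0.02], 0, -0.2],
    [[-0.0087, -0.001, 0.06], 0, -0.2],
    [[-0.0087, -0.001, 0.1], 0, -0.2],
    [[-0.0087, -0.001, 0.135], 0, -0.2],
    [[-0.0087, -0.001, 0.155], 0, -0.2],
    [[-0.0087, -0.001, 0.166], 0, -0.2],
    [[-0.0087, -0.001, 0.166], 0, -0.2],
    [[-0.0087, -0.001, 0.166], 0, 1],
    [[-0.0087, -0.001, 0.166], 0, 1],
    [[-0.0087, -0.001, 0.166], 0, 1]
  ]
}}

```text
time: 2.65
tool_pos: [0.5875, 0.2119, 0.1004]
ee_rot: [3.14, -0.0, 1.715]
wrist_force: [0.3, 0.9, -0.5]
width: 0.0296
finger_force: 0.0
```

Emit:
{"fn": "carry_out", "kwargs": {
  "steps": [
    [[0, 0, 0], 0, 1],
    [[0, 0, 0], 0, 1],
    [[0, 0, 0], 0, 1],
    [[0, 0, 0], 0, 1]
  ]
}}

```text
time: 3.15
tool_pos: [0.5875, 0.2119, 0.1]
ee_rot: [3.14, -0.0, 1.715]
wrist_force: [1.6, 0.2, 0.9]
width: 0.0231
finger_force: 30.0
```

```bash
python3 - <<'E'
import numpy as np
# arc offsets (ty, tz) from clamped, every 5 deg
for d in range(0,105,5):
    t=np.radians(50-d); print(d, round(.110*(np.sin(t)-np.sin(np.radians(50))),4), round(-.110*(np.cos(t)-np.cos(np.radians(50))),4))
E
```

```text
0 0.0 -0.0
5 -0.0065 -0.0071
10 -0.0136 -0.0136
15 -0.0212 -0.0194
20 -0.0293 -0.0246
25 -0.0378 -0.029
30 -0.0466 -0.0327
35 -0.0558 -0.0355
40 -0.0652 -0.0376
45 -0.0747 -0.0389
50 -0.0843 -0.0393
55 -0.0939 -0.0389
60 -0.1034 -0.0376
65 -0.1127 -0.0355
70 -0.1219 -0.0327
75 -0.1308 -0.029
80 -0.1393 -0.0246
85 -0.1474 -0.0194
90 -0.155 -0.0136
95 -0.162 -0.0071
100 -0.1685 -0.0
```

Emit:
{"fn": "carry_out", "kwargs": {
  "steps": [
    [[0, -0.0065, -0.007], 0, 1],
    [[0, -0.0136, -0.0136], 0, 1],
    [[0, -0.0212, -0.0194], 0, 1],
    [[0, -0.0293, -0.0246], 0, 1],
    [[0, -0.0378, -0.029], 0, 1],
    [[0, -0.0466, -0.0327], 0, 1],
    [[0, -0.0558, -0.0355], 0, 1],
    [[0, -0.0652, -0.0376], 0, 1],
    [[0, -0.0747, -0.0389], 0, 1],
    [[0, -0.0843, -0.0393], 0, 1]
  ]
}}

```text
time: 4.4
tool_pos: [0.5028, 0.1996, 0.1392]
ee_rot: [-3.141, -0.0, 1.715]
wrist_force: [1.4, -0.3, 5.9]
width: 0.0229
finger_force: 30.0
```

Emit:
{"fn": "carry_out", "kwargs": {
  "steps": [
    [[0, -0.0096, 0.0004], 0, 1],
    [[0, -0.0191, 0.0017], 0, 1],
    [[0, -0.0284, 0.0038], 0, 1],
    [[0, -0.0376, 0.0066], 0, 1],
    [[0, -0.0465, 0.0103], 0, 1],
    [[0, -0.055, 0.0147], 0, 1],
    [[0, -0.0631, 0.0199], 0, 1],
    [[0, -0.0707, 0.0257], 0, 1],
    [[0, -0.0777, 0.0322], 0, 1],
    [[0, -0.0842, 0.0393], 0, 1]
  ]
}}

```text
time: 5.65
tool_pos: [0.4206, 0.1877, 0.0993]
ee_rot: [3.14, -0.0, 1.715]
wrist_force: [5.4, 0.0, 27.1]
width: 0.0227
finger_force: 30.0
```

Emit:
{"fn": "carry_out", "kwargs": {
  "steps": [
    [[0, -0.001, 0.0015], 0, 1],
    [[0, -0.002, 0.003], 0, 1],
    [[0, -0.002, 0.003], 0, 1],
    [[0, -0.002, 0.003], 0, 1]
  ]
}}

```text
time: 6.15
tool_pos: [0.4208, 0.1878, 0.0996]
ee_rot: [3.134, -0.0, 1.715]
wrist_force: [0.7, -1.1, 11.3]
width: 0.0228
finger_force: 30.0
```

Emit:
{"fn": "carry_out", "kwargs": {
  "steps": [
    [[0, 0, -0.001], 0, -0.2],
    [[0, 0, -0.001], 0, -0.2],
    [[0, 0, -0.001], 0, -0.2],
    [[0, 0, -0.001], 0, -0.2],
    [[0, 0, -0.03], 0, -0.2],
    [[0, 0, -0.07], 0, -0.2],
    [[0, 0.05, -0.12], 0, -0.2],
    [[0, 0.11, -0.15], 0, -0.2],
    [[0, 0.11, -0.15], 0, -0.2],
    [[0, 0.11, -0.15], 0, -0.2]
  ]
}}

```text
time: 7.4
tool_pos: [0.5279, 0.2032, 0.246]
ee_rot: [-3.141, -0.0, 1.715]
wrist_force: [0.2, -0.3, 0.3]
width: 0.0567
finger_force: 0.0
```

```bash
python3 - <<'E'
from h import *
s=snap('wrist','w2'); P=cloud(s)
o=np.array([.6051,.1688]);a=np.radians(8.25); Rv=np.array([[np.cos(a),-np.sin(a)],[np.sin(a),np.cos(a)]])
V=P.copy(); V[...,:2]=(P[...,:2]-o)@Rv
def rect(k,n):
    Q=P[k]; (c,sz,an)=cv2.minAreaRect((Q[:,:2]*1000).astype(np.float32)); print(n,len(Q),c,sz,an,np.percentile(Q[:,2],[5,50,95]))
x,y,z=V[...,0],V[...,1],V[...,2]
rect((abs(y-.011)<.06)&(x>.02)&(x<.1)&(z>.07)&(z<.1),'block')
for lo,hi in [(-.02,.0),(.02,.04)]:
  k=(y>lo)&(y<hi)&(x>-.05)&(x<.12)&(z>.05)&(z<.064); h=np.histogram(x[k],np.arange(-.05,.12,.005)); print(h[0])
q=robot.get_obs(); print(q['time'],q['tool_pos'],q['ee_rot'],q['width'])
E
```

```text
block 4330 (654.8593139648438, 187.30517578125) (35.06488037109375, 80.75708770751953) 8.164643287658691 [0.07614801 0.08327364 0.0898279 ]
[ 37  35  59  69  47  66 112  69  37  39  50   9   0   0   0   0  41  46
   0   0   0   0   0   0   0   0  73 110 111 108 108  42   0]
[  0   0   0   0   0  54 123 118 120 120 116  24   0   0   0   0  55  40
   0   0   0   0   0   0   0   0  82 119 115 125 114  50   0]
7.45 [0.52691547 0.20309861 0.24565938] [-3.13992643e+00  2.62652114e-05  1.71489630e+00] 0.0564343204098503
```

View pics/w2.png

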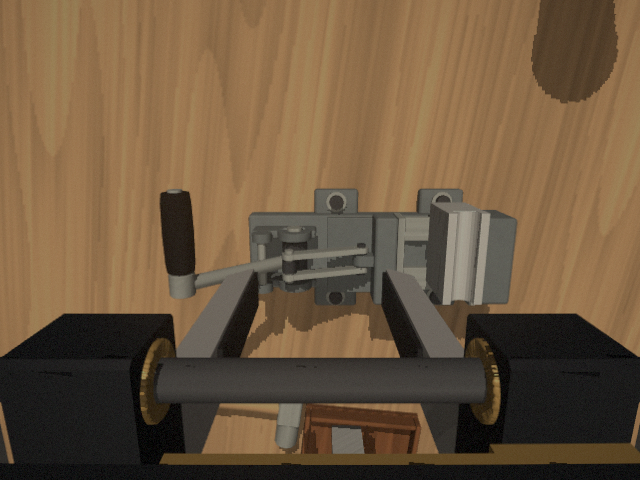

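The jaw is open (its face is at vise x ≈ 6 mm) and the handle is right back at (180,240). The block still stands against the fixed jaw at (460,255).

Emit:
{"fn": "carry_out", "kwargs": {
  "steps": [
    [[-0.01, 0.04, 0], 0, -0.2],
    [[-0.022, 0.085, 0], 0, -0.2],
    [[-0.034, 0.123, 0.02], 0, -0.2],
    [[-0.034, 0.123, 0.06], 0, -0.2],
    [[-0.034, 0.123, 0.1], 0, -0.2],
    [[-0.034, 0.123, 0.135], 0, -0.2],
    [[-0.034, 0.123, 0.155], 0, -0.2],
    [[-0.034, 0.123, 0.165], 0, -0.2],
    [[-0.034, 0.123, 0.165], 0, -0.2],
    [[-0.034, 0.123, 0.165], 0, -0.2]
  ]
}}

```text
time: 8.7
tool_pos: [0.6547, 0.1875, 0.0835]
ee_rot: [3.138, -0.0, 1.715]
wrist_force: [0.5, 0.9, 1.7]
width: 0.0564
finger_force: 0.0
```

Emit:
{"fn": "carry_out", "kwargs": {
  "steps": [
    [[0, -0.001, 0.01], 0, -0.2],
    [[0, -0.001, 0.018], 0, -0.2],
    [[0, -0.001, 0.021], 0, -0.2],
    [[0, -0.001, 0.021], 0, -0.2],
    [[0, -0.001, 0.021], 0, 1],
    [[0, -0.001, 0.021], 0, 1],
    [[0, -0.001, 0.021], 0, 1],
    [[0, -0.001, 0.021], 0, 1],
    [[0, -0.001, 0.021], 0, 1]
  ]
}}

```text
time: 9.82
tool_pos: [0.6535, 0.1872, 0.0611]
ee_rot: [3.139, -0.0, 1.715]
wrist_force: [2.6, 0.7, 1.2]
width: 0.0336
finger_force: 29.9
```

Emit:
{"fn": "carry_out", "kwargs": {
  "steps": [
    [[0, 0, -0.006], 0, 1],
    [[0, 0, -0.015], 0, 1],
    [[0, 0, -0.03], 0, 1],
    [[0, 0, -0.05], 0, 1],
    [[0, 0, -0.075], 0, 1],
    [[0, 0, -0.1], 0, 1],
    [[0, 0, -0.12], 0, 1],
    [[0, 0, -0.135], 0, 1],
    [[0, 0, -0.135], 0, 1]
  ]
}}

```text
time: 10.95
tool_pos: [0.6536, 0.1872, 0.1982]
ee_rot: [3.137, -0.0, 1.715]
wrist_force: [0.4, 0.3, -3.0]
width: 0.0337
finger_force: 29.9
```

Emit:
{"fn": "carry_out", "kwargs": {
  "steps": [
    [[-0.02, -0.005, 0], 0, 1],
    [[-0.06, -0.014, 0], 0, 1],
    [[-0.105, -0.025, 0], 0.1, 1],
    [[-0.155, -0.037, 0], 0.2, 1],
    [[-0.205, -0.049, 0], 0.3, 1],
    [[-0.255, -0.06, 0], 0.4, 1],
    [[-0.305, -0.072, 0], 0.5, 1],
    [[-0.345, -0.082, 0], 0.62, 1],
    [[-0.375, -0.089, 0], 0.62, 1],
    [[-0.386, -0.0914, 0], 0.62, 1]
  ]
}}

```text
time: 12.2
tool_pos: [0.616, -0.2108, 0.1938]
ee_rot: [-3.139, -0.001, 1.603]
wrist_force: [-0.3, 0.7, -3.6]
width: 0.0346
finger_force: 29.9
```

```bash
python3 - <<'E'
from h import *
s=snap('wrist','w3'); t=snap('top','t3'); P=cloud(s); T=cloud(t)
x,y,z=np.moveaxis(P,-1,0)
k=(z>.02)&(z<.03)&(x>.53)&(x<.7)&(y<-.01)&(y>-.3)
Q=P[k]; print('rim',len(Q),cv2.minAreaRect((Q[:,:2]*1000).astype(np.float32)))
k=(z>.05)&(z<.075)&(x>.53)&(x<.7)&(y<-.03)&(y>-.15)
Q=P[k]; print('twin',len(Q),cv2.minAreaRect((Q[:,:2]*1000).astype(np.float32)) if k.any() else 0)
q=robot.get_obs(); print(q['time'],q['tool_pos'],q['ee_rot'],q['width'])
E
```

```text
rim 5216 ((607.6670532226562, -158.64590454101562), (148.1939239501953, 235.57989501953125), 2.283376932144165)
twin 5695 ((601.9532470703125, -89.16949462890625), (34.202579498291016, 76.47428894042969), 9.429725646972656)
12.3 [ 0.61672529 -0.209328    0.19430512] [-3.13964447e+00 -9.86502734e-04  1.60454097e+00] 0.03379675003462699
```

View pics/w3.png

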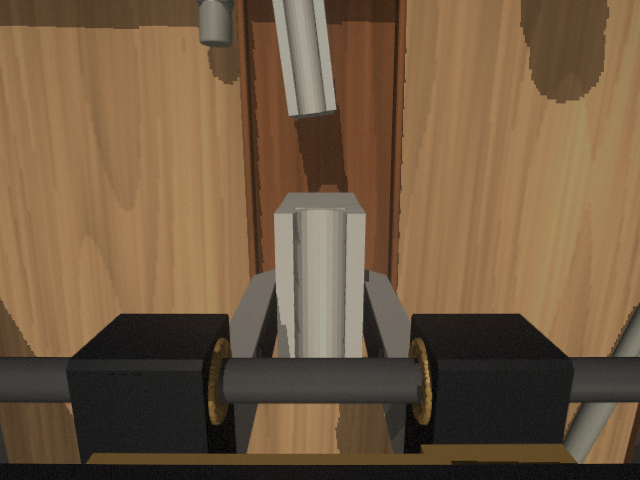

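The block is held upright and square to the tray at (320,270), over the empty half. The twin ends near (312,112), well clear.

Emit:
{"fn": "carry_out", "kwargs": {
  "steps": [
    [[0, 0, 0.03], 0, 1],
    [[0, 0, 0.065], 0, 1],
    [[0, 0, 0.1], 0, 1],
    [[0, 0, 0.125], 0, 1],
    [[0, 0, 0.14], 0, 1],
    [[0, 0, 0.147], 0, 1],
    [[0, 0, 0.147], 0, 1],
    [[0, 0, 0.147], 0, 1]
  ]
}}

```text
time: 13.3
tool_pos: [0.6187, -0.2083, 0.05]
ee_rot: [3.139, 0.001, 1.607]
wrist_force: [0.4, -0.1, -2.0]
width: 0.0342
finger_force: 29.9
```

Bottom is about 11 mm above the floor, so I'll ease it down.

Emit:
{"fn": "carry_out", "kwargs": {
  "steps": [
    [[0, 0, 0.003], 0, 1],
    [[0, 0, 0.005], 0, 1],
    [[0, 0, 0.007], 0, 1],
    [[0, 0, 0.008], 0, 1],
    [[0, 0, 0.009], 0, 1],
    [[0, 0, 0.01], 0, 1],
    [[0, 0, 0.01], 0, 1],
    [[0, 0, 0.01], 0, 1]
  ]
}}

```text
time: 14.3
tool_pos: [0.6178, -0.2081, 0.039]
ee_rot: [3.141, 0.0, 1.607]
wrist_force: [-1.7, -0.5, 0.1]
width: 0.0339
finger_force: 29.9
```

Emit:
{"fn": "carry_out", "kwargs": {
  "steps": [
    [[0, 0, 0.0005], 0, 1],
    [[0, 0, 0.001], 0, 1],
    [[0, 0, 0.001], 0, 1],
    [[0, 0, 0.001], 0, 1]
  ]
}}

```text
time: 14.8
tool_pos: [0.6178, -0.2081, 0.039]
ee_rot: [3.141, 0.0, 1.607]
wrist_force: [-3.6, 1.2, 5.7]
width: 0.0336
finger_force: 29.9
```

Contact confirmed (reaction up to +5.7 N, height unchanged). Releasing.

Emit:
{"fn": "carry_out", "kwargs": {
  "steps": [
    [[0, 0, 0], 0, -0.2],
    [[0, 0, 0], 0, -0.2],
    [[0, 0, 0], 0, -0.2],
    [[0, 0, 0], 0, -0.2],
    [[0, 0, -0.01], 0, -0.2],
    [[0, 0, -0.03], 0, -0.2],
    [[0, 0, -0.06], 0, -0.2],
    [[0, 0, -0.1], 0, -0.2],
    [[0, 0, -0.14], 0, -0.2],
    [[0, 0, -0.16], 0, -0.2]
  ]
}}

```text
time: 16.05
tool_pos: [0.619, -0.2086, 0.2033]
ee_rot: [3.135, 0.003, 1.607]
wrist_force: [-0.0, -0.4, -0.7]
width: 0.0562
finger_force: 0.0
```

```bash
python3 - <<'E'
from h import *
s=snap('wrist','w4'); P=cloud(s)
x,y,z=np.moveaxis(P,-1,0)
for n,a,b in (('twin',-.14,-.03),('block',-.27,-.16)):
  k=(z>.05)&(z<.075)&(x>.57)&(x<.66)&(y<b)&(y>a)
  Q=P[k]; print(n,len(Q),cv2.minAreaRect((Q[:,:2]*1000).astype(np.float32)),np.percentile(Q[:,2],[5,50,95]))
q=robot.get_obs(); print(q['time'],q['tool_pos'],q['ee_rot'],q['width'])
# grip-back target
a=np.radians(8.25); o=np.array([.6051,.1688]); Rv=np.array([[np.cos(a),-np.sin(a)],[np.sin(a),np.cos(a)]])
print('grip',o+Rv@[-.095-.110*np.sin(np.radians(50)),.042], o+Rv@[-.095,.042])
E
```

```text
twin 5632 ((601.6243896484375, -87.56978607177734), (34.26641082763672, 79.74661254882812), 9.423495292663574) [0.05659446 0.06200886 0.0679484 ]
block 4436 ((618.6802978515625, -207.86837768554688), (34.0683479309082, 79.98500061035156), 2.020944118499756) [0.05665963 0.06194263 0.06793405]
16.1 [ 0.61980691 -0.2089478   0.20568913] [3.13123368 0.00483325 1.60675699] 0.05624191556120598
grip [0.42166356 0.18464217] [0.50505643 0.19673356]
```

View pics/w4.png

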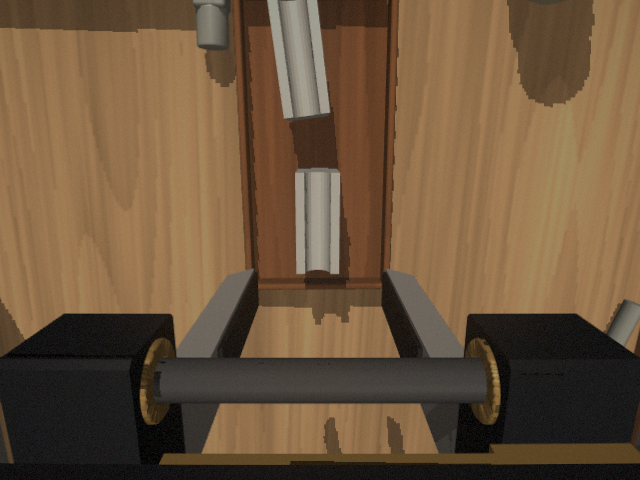

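The block stands channel up at (318,220), parallel to the tray and clear of the twin at (303,60), which hasn't moved. Next is the handle.

Emit:
{"fn": "carry_out", "kwargs": {
  "steps": [
    [[0.02, -0.009, 0], 0, -0.2],
    [[0.06, -0.027, 0], 0, -0.2],
    [[0.11, -0.05, 0], -0.1, -0.2],
    [[0.16, -0.073, 0], -0.2, -0.2],
    [[0.21, -0.096, 0], -0.3, -0.2],
    [[0.26, -0.119, 0], -0.4, -0.2],
    [[0.31, -0.142, 0], -0.5, -0.2],
    [[0.355, -0.162, 0], -0.62, -0.2],
    [[0.385, -0.176, 0], -0.62, -0.2],
    [[0.4035, -0.1843, 0], -0.62, -0.2]
  ]
}}

```text
time: 17.35
tool_pos: [0.4181, 0.19, 0.1984]
ee_rot: [3.14, -0.001, 1.717]
wrist_force: [0.5, 0.2, 0.4]
width: 0.0563
finger_force: 0.0
```

Emit:
{"fn": "carry_out", "kwargs": {
  "steps": [
    [[0, 0, 0], 0, -0.2],
    [[0, 0, 0], 0, -0.2]
  ]
}}

```text
time: 17.6
tool_pos: [0.4194, 0.188, 0.1979]
ee_rot: [3.141, 0.0, 1.715]
wrist_force: [-0.2, -0.1, -0.2]
width: 0.0564
finger_force: 0.0
```

```bash
python3 - <<'E'
from h import *
s=snap('wrist','w5'); P=cloud(s); g=s['image'].mean(-1)
o=np.array([.6051,.1688]);a=np.radians(8.25); Rv=np.array([[np.cos(a),-np.sin(a)],[np.sin(a),np.cos(a)]])
V=P.copy(); V[...,:2]=(P[...,:2]-o)@Rv; x,y,z=np.moveaxis(V,-1,0)
k=(z>.10)&(z<.14)&(abs(x+.179)<.03)&(y<.09)&(y>.01)&(g<60)
print('grip vise',k.sum(),np.percentile(x[k],[1,50,99]),np.percentile(y[k],[1,50,99]),np.percentile(z[k],[5,50,98]))
q=robot.get_obs(); p=q['tool_pos']; print(q['time'],p,q['ee_rot'],'tool in vise',(p[:2]-o)@Rv)
E
```

```text
grip vise 3365 [-0.19016678 -0.1792893  -0.16777735] [0.01158657 0.04394789 0.07235404] [0.11969342 0.12653868 0.12907219]
17.65 [0.41947803 0.18778783 0.19772962] [3.14103557e+00 3.12789284e-04 1.71393202e+00] tool in vise [-0.18097643  0.04542671]
```

Emit:
{"fn": "carry_out", "kwargs": {
  "steps": [
    [[-0.003, 0.002, 0.03], 0, -0.2],
    [[-0.003, 0.002, 0.06], 0, -0.2],
    [[-0.003, 0.002, 0.085], 0, -0.2],
    [[-0.003, 0.002, 0.1], 0, -0.2],
    [[-0.003, 0.002, 0.1], 0, -0.2],
    [[-0.003, 0.002, 0.1], 0, 1],
    [[-0.003, 0.002, 0.1], 0, 1],
    [[-0.003, 0.002, 0.1], 0, 1],
    [[-0.003, 0.002, 0.1], 0, 1],
    [[-0.003, 0.002, 0.1], 0, 1]
  ]
}}

```text
time: 18.9
tool_pos: [0.4212, 0.1859, 0.0979]
ee_rot: [-3.141, -0.0, 1.715]
wrist_force: [-2.6, 0.5, 3.5]
width: 0.0232
finger_force: 30.0
```

Emit:
{"fn": "carry_out", "kwargs": {
  "steps": [
    [[0, 0, 0], 0, 1],
    [[0, 0, 0], 0, 1]
  ]
}}

```text
time: 19.15
tool_pos: [0.4212, 0.1859, 0.0978]
ee_rot: [-3.141, -0.0, 1.715]
wrist_force: [-4.1, -0.0, 4.6]
width: 0.023
finger_force: 30.0
```

Emit:
{"fn": "carry_out", "kwargs": {
  "steps": [
    [[0, 0.0065, -0.007], 0, 1],
    [[0, 0.0136, -0.0136], 0, 1],
    [[0, 0.0212, -0.0194], 0, 1],
    [[0, 0.0293, -0.0246], 0, 1],
    [[0, 0.0378, -0.029], 0, 1],
    [[0, 0.0466, -0.0327], 0, 1],
    [[0, 0.0558, -0.0355], 0, 1],
    [[0, 0.0652, -0.0376], 0, 1],
    [[0, 0.0747, -0.0389], 0, 1],
    [[0, 0.0843, -0.0393], 0, 1]
  ]
}}

```text
time: 20.4
tool_pos: [0.506, 0.1982, 0.1371]
ee_rot: [3.14, -0.0, 1.715]
wrist_force: [-2.1, 0.9, 4.6]
width: 0.0229
finger_force: 30.0
```

Emit:
{"fn": "carry_out", "kwargs": {
  "steps": [
    [[0, 0, 0], 0, 1],
    [[0, 0, 0], 0, 1],
    [[0, 0, 0], 0, 1]
  ]
}}

```text
time: 20.78
tool_pos: [0.5055, 0.1981, 0.1371]
ee_rot: [3.14, -0.0, 1.715]
wrist_force: [1.2, 1.3, 3.4]
width: 0.0228
finger_force: 30.0
```

```bash
cat > m.py <<'E'
from h import *
import sys
s=snap('wrist',sys.argv[1]); t=snap('top','t'+sys.argv[1])
o=np.array([.6051,.1688]);a=np.radians(8.25); Rv=np.array([[np.cos(a),-np.sin(a)],[np.sin(a),np.cos(a)]])
for n,c in (('w',s),('t',t)):
  g=c['image'].mean(-1);V=cloud(c); V[...,:2]=(V[...,:2]-o)@Rv; x,y,z=np.moveaxis(V,-1,0)
  k=(z>.14)&(z<.175)&(abs(x+.095)<.03)&(y<.078)&(y>.005)&(g<60)
  if k.sum()>20: print(n,'grip',k.sum(),np.percentile(x[k],[1,50,99]),np.percentile(y[k],[1,50,99]),np.percentile(z[k],[5,50,98]))
  k=(y>.0)&(y<.03)&(x>-.03)&(x<.08)&(z>.05)&(z<.066); 
  if k.sum()>20: print(n,'jaw hist',np.histogram(x[k],np.arange(-.03,.085,.005)))
q=robot.get_obs(); p=q['tool_pos']; print(q['time'],p,q['wrist_force'],'tool in vise',(p[:2]-o)@Rv)
E
python3 m.py w6
```

```text
w grip 7205 [-0.10567547 -0.09347966 -0.08150679] [0.02454436 0.05067821 0.07254722] [0.15838299 0.16588266 0.16935697]
w jaw hist (array([ 70,  69, 113, 145,  94, 299, 338, 326, 324, 324, 323,  37,   0,
         0,   0,   0,   0,   0,   0, 413, 323, 322]), array([-3.0000000e-02, -2.5000000e-02, -2.0000000e-02, -1.5000000e-02,
       -1.0000000e-02, -5.0000000e-03,  6.9388939e-18,  5.0000000e-03,
        1.0000000e-02,  1.5000000e-02,  2.0000000e-02,  2.5000000e-02,
        3.0000000e-02,  3.5000000e-02,  4.0000000e-02,  4.5000000e-02,
        5.0000000e-02,  5.5000000e-02,  6.0000000e-02,  6.5000000e-02,
        7.0000000e-02,  7.5000000e-02,  8.0000000e-02]))
t grip 25 [-0.10324482 -0.09415656 -0.08608657] [0.01026502 0.01294213 0.01515489] [0.15901622 0.164569   0.16814676]
t jaw hist (array([ 6,  6,  7, 10,  2, 19, 36, 35, 33, 35, 29,  6,  0,  0,  0,  0,  0,
        0,  0, 16, 32, 36]), array([-3.0000000e-02, -2.5000000e-02, -2.0000000e-02, -1.5000000e-02,
       -1.0000000e-02, -5.0000000e-03,  6.9388939e-18,  5.0000000e-03,
        1.0000000e-02,  1.5000000e-02,  2.0000000e-02,  2.5000000e-02,
        3.0000000e-02,  3.5000000e-02,  4.0000000e-02,  4.5000000e-02,
        5.0000000e-02,  5.5000000e-02,  6.0000000e-02,  6.5000000e-02,
        7.0000000e-02,  7.5000000e-02,  8.0000000e-02]))
20.875 [0.50518062 0.19809214 0.13707444] [1.76472684 0.49654645 3.17435581] tool in vise [-0.09468215  0.0433267 ]
```

The grip is within 1 mm of the pivot line and the jaw face is at about 25 mm, matching 10 mm of travel. Releasing and retreating upward.

Emit:
{"fn": "carry_out", "kwargs": {
  "steps": [
    [[0, 0, 0], 0, -0.2],
    [[0, 0, 0], 0, -0.2],
    [[0, 0, 0], 0, -0.2],
    [[0, 0, 0], 0, -0.2],
    [[0, 0, -0.01], 0, -0.2],
    [[0, 0, -0.03], 0, -0.2],
    [[0, 0, -0.06], 0, -0.2],
    [[0, 0, -0.1], 0, -0.2],
    [[0, 0, -0.12], 0, -0.2],
    [[0, 0, -0.12], 0, -0.2]
  ]
}}

```text
time: 22.12
tool_pos: [0.5059, 0.1982, 0.2598]
ee_rot: [3.136, -0.001, 1.715]
wrist_force: [-0.2, 0.3, 0.4]
width: 0.0563
finger_force: 0.0
```

```bash
python3 m.py w7 | grep -v e-; python3 -c "
from h import *
snap('scene','s7')"
```

```text
w grip 2923 [-0.10544136 -0.09372322 -0.08260474] [0.01134529 0.04367016 0.07233873] [0.15835181 0.16581074 0.16838189]
w jaw hist (array([ 35,  31,  54,  64,  40, 130, 164, 167, 164, 166, 159,  12,   0,
t grip 127 [-0.10416368 -0.09501662 -0.08514197] [0.01052606 0.02151578 0.03336942] [0.15933636 0.16457524 0.17015964]
t jaw hist (array([ 7,  5,  7,  9,  4, 19, 34, 35, 33, 34, 31,  4,  0,  0,  0,  0,  0,
22.225 [0.50469915 0.19790261 0.25638074] [ 0.56119514 -0.64018559 -0.91194315] tool in vise [-0.09518583  0.04320822]
```

View pics/s7.png

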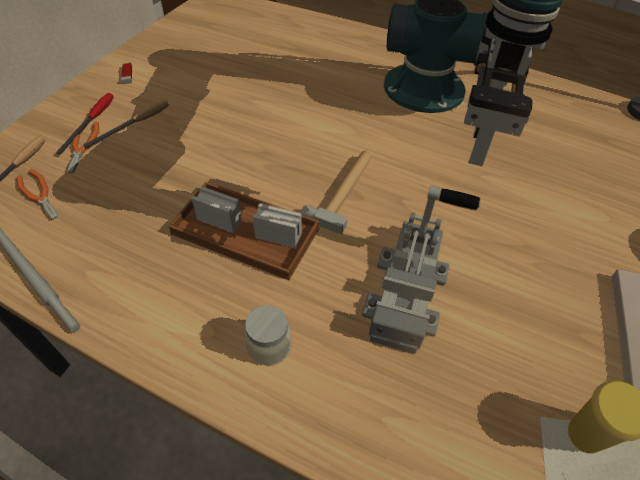

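The scene view shows the handle upright at (430,210), the vise empty, and both blocks standing in the tray at (216,208) and (277,225). The hammer and jar are where they were, and the gripper is clear.

```bash
python3 -c "
from bench import robot
print(robot.close_job())"
```

```text
the job is handed in; nothing more can be done
None
```

The job is handed in at about 22 s: the block stands channel up in the tray clear of its twin, and the vise is empty and unclamped with its handle upright to within about 1°.

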